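Open the blue valve behind the guard with the hook rod

ROBOT

A 6-joint arm with a two-finger parallel gripper is mounted at the origin on the work surface. World frame = base frame: x ahead of the robot, y to its left, z up, the work surface at z = 0. Lengths are in mm, angles in rad, forces in N, time in s.
With the tool pointing down it reaches from about 350 to 975 mm from the base axis. Payload 7.1 kg.
Tool frame: the origin (TCP) lies on the mounting face of the last link; the fingertips stand 182 mm ahead of it and the grasp point (between the pads) lies 163 mm ahead of it (ctrl.finger_overhang is the distance from the TCP to the fingertips, in mm); z points along the fingers, y is the direction in which the jaws open and shut (so a half turn about z gives the same grasp; the last joint's range is limited). The gripper opens to 88 mm and grips with 3 to 60 N. Pads are 20 mm wide; open, the fingers measure 115 mm over their backs; the gripper's body (75 mm by 178 mm) begins 61 mm behind the grasp point.
Start: joints at [1.117, 0.423, 1.63, -0, 1.089, -0.019], TCP at [263.236, 566.845, 404.675] pointing down, gripper open.
Joint ranges: [-3, 3], [-0.9, 2.11], [0.09, 2.58], [-1.31, 4.45], [0.11, 2.69], [-2.54, 2.54]. Speed limits (rad/s): [2.39, 2.39, 3.01, 3.14, 3.14, 3.14].

INTERFACE

Orientations are given as a rotation vector (axis times angle).
In Python, from workcell import ctrl, viewer, recognise gives the robot as it stands.
- The arm moves only by the shell command python3 -m handwheel 'ROWS'. ROWS is JSON, a list of rows, each an object of numbers: "gripper": the closure, from 0 (fully open) to 1 (shut); "tx", "ty", "tz": the shift along the tool's x, y, z in m; "rx", "ry", "rz": the turn, a rotation vector about the tool's x, y, z in degrees. In form: [{"gripper": .., "tx": .., "ty": .., "tz": .., "rx": .., "ry": .., "rz": ..}, ...]. A call has 1 to 8 rows; each row shifts and turns the commanded pose from where the row before left it, along the tool's axes as they then stand; what a row does not reach is not made up. A row lasts 1/8 s, in which the tool goes at most 62.5 mm and 10.7 degrees, less where a joint would pass 70% of its speed; a pose out of reach is approached as far as the arm can. A call with a gripper value outside its range is refused whole. The fingers move at their own pace and stop on an object; the grip force is fixed at half the most. Time passes only in rows, so rows that do not move let the fingers close. It gives the time, the measured TCP pose, the force and the opening at its end, in the units of the state.
- ctrl.get_obs(): the state, without advancing time (a new reading comes with each control period).
- viewer.get_image(name): name is "side" or "top"; returns a dict with "image" (400x640x3 uint8, red, green, blue), "range_z" (400x640 float32, mm along the optical axis (not along the pixel's ray), 0 where there is no reading), "vfov" (degrees; the focal length in pixels is half the picture's height over the tangent of half this angle, whatever the lens; pixels are square), "cx", "cy" (the principal point, pixels), "extrinsics" (4x4, takes a point from world to camera coordinates). Camera axes: x right, y up, looking along -z (the intrinsics and any distortion apply to the point x, -y, -z); pixel columns grow to the right and rows downward; lengths in mm; the calibration is good to about 2 mm. A picture is of the moment at which its call begins.
- ctrl.close_job(): hands the job in, once; it reports no verdict.
Trained networks look in a picture, given as the dict that the camera call returned (one of the last four; its "shot" number tells which), for a name from the list of things; names that differ only in an ending like _2 or _b are one class to them, and where a whole thing is asked for, a point or a joint stands for the part that bears it (a point fixed in the world has none). Each returns a list of dicts, best first, with "p" (0 to 1); they miss things now and then, are a little off and sometimes report something else, mostly with a low value. They report only what shows in the picture. A call takes as long as a camera call. They do not tell look-alikes from the thing itself.
- recognise(picture, name): "xy" ([column, row] as shares, 0 to 1, of the picture: columns of its width, rows of its height, amid what is visible of it).
The state is a dict: "t": time; "qpos": joint angles; "qvel": joint speeds; "joint_torque": joint torques, N m; "ee_pos": TCP position; "orientation": TCP orientation; "ft_force": force on the tool from outside, world axes, zero at the start; "moment": the same for the moment, N m; "width": finger opening in mm.
Only numpy, scipy, OpenCV 4.12 (cv2) and the standard library are available. Lean on these libraries where they do the work, as an engineer would, in place of code of your own. Each camera call takes 0.05 s, during which the arm holds its last target.

TASK

Take the bent hook rod out of its cradle by its orange handle, reach over the aluminium guard with it and pull the blue-knobbed valve lever fully over towards the guard. Use the rod, never the gripper, on the blue valve, and leave the red and yellow levers as they are. Then lay the rod back in both notches of its cradle the way it lay before, and let go.

Things in the scene. Friction and masses are not known exactly. Their poses are not given: they have to be found in the camera images.
- hook_grip (a point): Centre of the orange handle of the loose bent hook rod (0.22 kg): square bar 120 x 24 x 24 mm, long along x, z up. From its front (+x) end a steel rod, 8 mm in diameter, runs on at mid-height to x = 170 mm, then bends square down by 90 mm. It starts level in the cradle, bend hanging down. Grip across the 24 mm width, at the middle, from above; it balances a little ahead of there.
- hook_tip (a point): Centre of the rounded lower end of the down-bent part of the hook rod (8 mm diameter, ends 4 mm below this point). In the handle's frame it lies at x = +170 mm, y = 0, z = -90 mm.
- cradle: Fixed rest; origin on the table under its centre, x along the rod's proper direction (bent end to +x), z up. Dark foot 130 x 75 x 12 mm; two aluminium posts 14 mm thick, 64 wide, at x = -46 and +46 mm, with notches 40 mm wide, floor 108 mm above the table, cheeks to 122 mm. The handle rests in both notches, centre 120 mm above the origin. 78 mm is free between the posts.
- station: Fixed valve station; origin on the table under the middle of the row of lever pivots, x away from the guard, z up. Plate 12 mm thick, x -80 to 110, 280 wide (mm). Upright guard at x -76 to -68, 280 wide, top at 120 mm; side returns as high at y -136 and 136, back to x = 2. Low manifold (top 40 mm) at x 85 to 105. Valves at y = -75, 0, 75, any colour order.
- blue_base: The blue valve: a fixed grey block 60 x 50 x 20 mm on the station's plate with its steel lever; origin at the centre of the block's underside (12 mm above the table), axes as the station's. The lever's pivot is 22 mm above this origin and parallel to y.
- blue_knob (a point): Centre of the blue knob on the lever's end: a crosswise cylinder 18 mm in diameter, 36 mm long along the station's y, 62 mm from the pivot. It starts about 25 to 30 mm beyond the pivot (away from the guard), about 88 to 90 mm above the table, and ends about 30 mm on the guard's side of it at 88 mm, passing 96 mm in between.
- blue_valve (a joint): Angle of the blue lever in rad: 0 leaning away from the guard (shut, 0.5 rad past upright), 1.0 leaning towards the guard (open, on its stop). It needs about 1.5 N at the knob and stays where it is left.
- red_knob (a point): Centre of the red knob on a like lever (same sizes, shut or nearly so, leaning away from the guard); to be left alone.
- yellow_knob (a point): Centre of the yellow knob on a like lever (same sizes, already open or nearly so, leaning towards the guard); to be left alone.
There are look-alikes about, which are no part of the job. Of the things that look like the part that bears hook_grip, the larger one is meant. Leave any purple look-alike of the cradle alone.

How it is judged:
By the outcome, as a careful person would: the job done as asked, in the order asked, and still so for the second after the job is handed in, with the robot touching nothing.
It also fails if it takes over 48 s, if anything falls off the work surface, if the arm or the gripper's body presses on something with over 40 N, if the wrist force passes 120 N, or if a joint passes its speed limit or range.

## Working session

There is one attempt and no reset: what is moved stays moved. The work goes in short steps, Python scripts to look and compute and a shell command to move; the robot and the scene stay as the last step left them, time stands still between calls to the robot, and variables do not carry over. Pictures are saved under pics/ and viewed, and the job is handed in when it is done.

```bash
ls; mkdir -p pics; cat > h.py <<'E'
import numpy as np, cv2
from workcell import ctrl, viewer, recognise
def cam(p):
    H,W=p["image"].shape[:2]; f=H/2/np.tan(np.radians(p["vfov"])/2); return f,p["cx"],p["cy"],np.array(p["extrinsics"])
def back(p,u,v,z=None):
    f,cx,cy,E=cam(p); 
    d=p["range_z"][int(round(v)),int(round(u))] if z is None else z
    c=np.array([(u-cx)/f*d,-(v-cy)/f*d,-d,1.0]); return (np.linalg.inv(E)@c)[:3]
def proj(p,X):
    f,cx,cy,E=cam(p); c=E@np.append(X,1); return np.array([cx+f*c[0]/-c[2],cy-f*c[1]/-c[2]])
def cloud(p):
    f,cx,cy,E=cam(p); d=p["range_z"]; v,u=np.mgrid[:d.shape[0],:d.shape[1]]
    c=np.stack([(u-cx)/f*d,-(v-cy)/f*d,-d,np.ones_like(d)],-1); X=(c@np.linalg.inv(E).T)[...,:3]; X[d==0]=np.nan; return X
def save(p,n): cv2.imwrite("pics/"+n,p["image"][...,::-1])
E
python3 - <<'E'
from h import *
for n in("top","side"):
    p=viewer.get_image(n); save(p,n+"0.png"); print(n,{k:v for k,v in p.items() if k not in("image","range_z")})
    np.savez("pics/"+n+"0.npz",**{k:v for k,v in p.items()})
    for t in("hook_grip","hook_tip","cradle","station","blue_base","blue_knob","red_knob","yellow_knob"):
        for r in recognise(p,t):
            u,v=r["xy"][0]*640,r["xy"][1]*400; print(t,round(r["p"],2),round(u),round(v),back(p,min(u,639),min(v,399)).round(0))
print(ctrl.get_obs())
E
```

```text
pics
top {'vfov': 49.970242977852266, 'cx': 311.7006135677035, 'cy': 200.02451527905944, 'extrinsics': array([[-1.60781697e-02, -9.99489505e-01,  2.76083678e-02,
        -6.87805971e+01],
       [ 9.80702882e-01, -1.03832764e-02,  1.95228187e-01,
        -4.92004971e+02],
       [-1.94841858e-01,  3.02145178e-02,  9.80369182e-01,
        -1.05995719e+03],
       [ 0.00000000e+00,  0.00000000e+00,  0.00000000e+00,
         1.00000000e+00]]), 'shot': 1}
hook_grip 0.74 360 190 [ 498. -188.  133.]
hook_grip 0.74 371 300 [ 236. -223.   20.]
hook_tip 0.8 363 186 [ 508. -197.  133.]
hook_tip 0.72 365 296 [ 246. -209.   19.]
cradle 0.96 351 202 [ 492. -181.   11.]
cradle 0.7 415 147 [ 643. -363.   13.]
station 0.96 244 145 [646. 104.  32.]
blue_base 0.85 255 145 [643.  73.  47.]
blue_knob 0.54 250 130 [664.  81.  97.]
red_knob 0.68 277 124 [681.  11.  95.]
yellow_knob 0.51 220 151 [610. 153. 101.]
side {'vfov': 55.178263175409135, 'cx': 325.8136434820525, 'cy': 204.71175578209474, 'extrinsics': array([[-9.07878254e-01, -4.19233821e-01, -2.82209609e-04,
         3.95007115e+02],
       [ 3.06
[... 731 characters left out ...]
.  12.]
yellow_knob 0.7 199 273 [613. 154. 100.]
{'t': 0.9, 'qpos': array([ 1.11699032e+00,  4.23089972e-01,  1.62989449e+00, -3.12363545e-05,
        1.08858936e+00, -1.89882418e-02]), 'qvel': array([ 0.00058318,  0.00104492, -0.00051168, -0.00064596, -0.00020522,
       -0.00024582]), 'joint_torque': array([ 1.54733490e-03, -5.44545043e+01, -2.74052882e+01,  6.43883063e-02,
        1.65759871e-02,  3.26862462e-06]), 'ee_pos': array([263.24608065, 566.84325582, 404.68349493]), 'orientation': array([6.77613284e-01, 3.06761273e+00, 1.85741287e-05]), 'ft_force': array([-0.48639346, -0.23954214,  0.44686771]), 'moment': array([ 0.00546533,  0.04378645, -0.0092804 ]), 'width': 87.86141735797099}
```

View pics/top0.png

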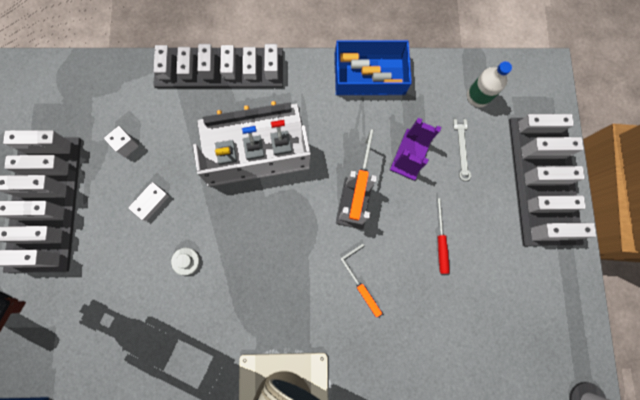

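View pics/side0.png

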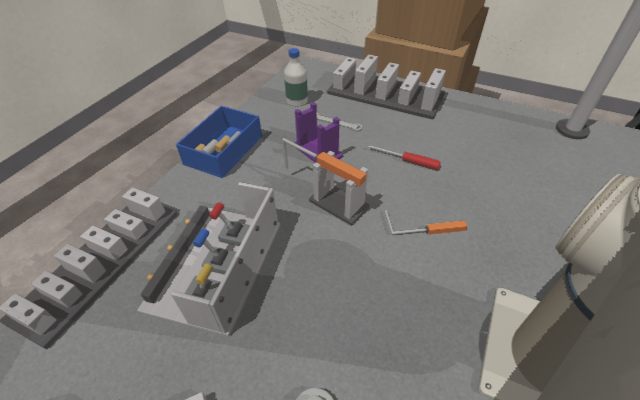

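The top view shows the hook in its cradle near pixel (358,195), with its bend near (371,130). The station is around (250,145) with its guard on the robot's side, and the blue knob is at (250,130). The purple cradle and the small hook on the table are the look-alikes. Next I measure.

```bash
cat > m.py <<'E'
from h import *
import sys
def fit(P):
    c=P[:,:2].mean(0); r=cv2.minAreaRect(P[:,:2].astype(np.float32)); return r
def measure(p,n):
    X=cloud(p); hsv=cv2.cvtColor(np.ascontiguousarray(p["image"]),cv2.COLOR_RGB2HSV); h,s,v=[hsv[...,i].astype(int) for i in range(3)]
    def reg(m,lo,hi,x0,x1,y0,y1): return m&(X[...,2]>lo)&(X[...,2]<hi)&(X[...,0]>x0)&(X[...,0]<x1)&(X[...,1]>y0)&(X[...,1]<y1)
    m=reg((h>5)&(h<20)&(s>150),126,140,400,600,-300,-100); P=X[m]; print(n,"handle top",len(P),"z",np.median(P[:,2]).round(1),"rect",fit(P))
    m=reg(h>=0,100,140,565,720,-300,-100); P=X[m]; 
    if len(P): print(" rod far",len(P),"x max",P[:,0].max().round(1),P[P[:,0]>P[:,0].max()-8].mean(0).round(1), "mean",P.mean(0).round(1))
    for nm,hl,hh,b in(("blue",100,130,(620,720,40,120)),("red",-1,8,(620,720,-30,50)),("yellow",18,34,(560,680,110,200))):
        m=reg((h>hl)&(h<hh)&(s>120),60,125,*b); P=X[m]
        if len(P): print(" ",nm,len(P),"mean",P.mean(0).round(1),"min",P.min(0).round(1),"max",P.max(0).round(1),"rect",fit(P))
    m=reg(s<80,112,130,480,720,-60,270); P=X[m]; print(" guard",len(P),P[:,2].mean().round(1),fit(P)); return m,X
if __name__=="__main__":
    for n in("top","side"):
        p=dict(np.load("pics/"+n+"0.npz")); measure(p,n)
E
python3 m.py; python3 - <<'E'
import cv2
for n,b in(("top",(90,240,180,460)),("side",(110,340,140,400))):
    i=cv2.imread(f"pics/{n}0.png")[b[0]:b[1],b[2]:b[3]]; i=cv2.resize(i,None,fx=2.6 if n=="side" else 2.8,fy=2.6 if n=="side" else 2.8,interpolation=cv2.INTER_CUBIC)
    cv2.imwrite(f"pics/{n}0z.png",i)
E
```

```text
top handle top 492 z 132.1 rect ((488.0857238769531, -186.22088623046875), (23.825824737548828, 122.36434173583984), 76.62206268310547)
 rod far 118 x max 654.4 [ 651.1 -223.7  118.6] mean [ 610.2 -215.1  122.9]
  blue 73 mean [666.2  83.   98.3] min [659.4  67.5  92.5] max [676.   99.7 104.6] rect ((666.2637939453125, 83.2702407836914), (15.0170316696167, 32.32267761230469), 14.145808219909668)
  red 77 mean [683.3  10.4  96.2] min [674.9  -6.1  91. ] max [693.7  27.  102.1] rect ((683.8414916992188, 10.590143203735352), (17.46453094482422, 33.28974914550781), 6.925784111022949)
  yellow 93 mean [608.5 147.9  99.5] min [601.  132.1  89.6] max [620.8 166.8 105.7] rect ((609.5632934570312, 149.2755584716797), (17.15533447265625, 33.6998405456543), 10.269588470458984)
 guard 584 119.2 ((604.2208251953125, 73.83793640136719), (80.61317443847656, 279.8522033691406), 9.731130599975586)
side handle top 450 z 132.2 rect ((486.11541748046875, -186.85256958007812), (23.234060287475586, 117.72207641601562), 76.75334930419922)
 rod far 134 x max 657.3 [ 652.4 -225.6  113.2] mean [ 614.7 -217.   120.9]
  blue 154 mean [664.1  85.   96.2] min [657.   64.8  86.5] max [674.6 101.  101.4] rect ((665.8275756835938, 83.20269775390625), (15.04959774017334, 35.62626647949219), 7.973995208740234)
  red 130 mean [680.8  11.9  93.9] min [673.4 -10.4  82.4] max [690.8  27.3  99.6] rect ((682.376953125, 8.349278450012207), (15.717229843139648, 37.198020935058594), 4.7366485595703125)
  yellow 179 mean [606.2 150.4  98.6] min [598.2 130.5  87.9] max [616.2 166.7 104.1] rect ((607.2977905273438, 148.52232360839844), (15.277861595153809, 35.39486312866211), 7.325199604034424)
 guard 1016 118.6 ((605.410400390625, 72.47859954833984), (78.39743041992188, 278.8547668457031), 9.7634859085083)
```

View pics/top0z.png

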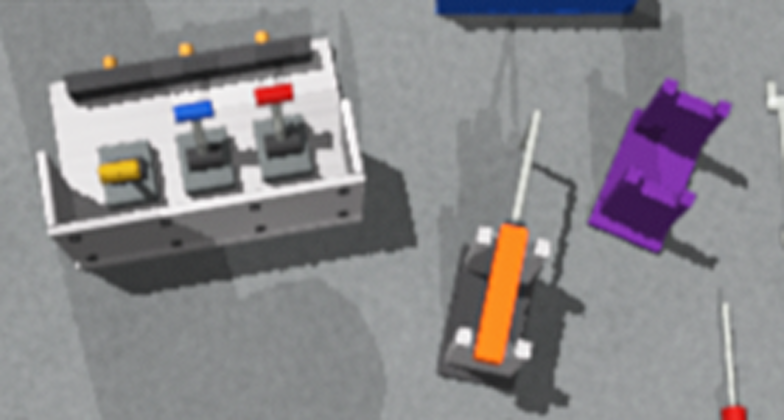

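View pics/side0z.png

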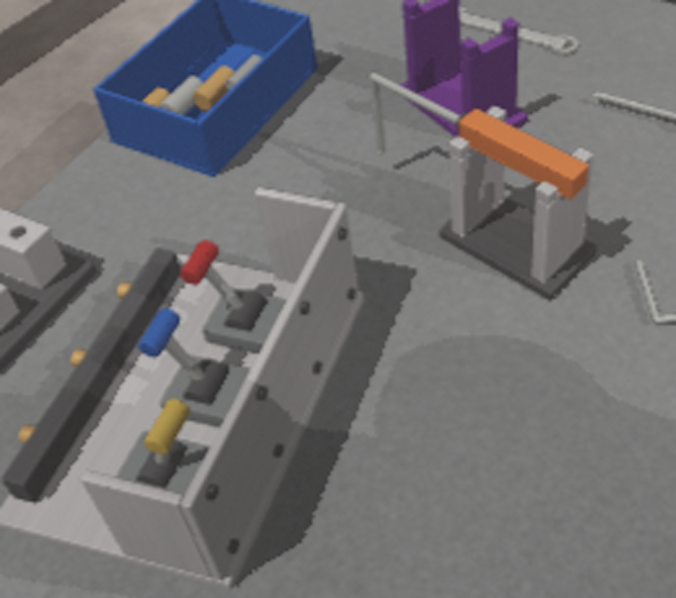

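```bash
cat > g.py <<'E'
from h import *
from scipy.spatial.transform import Rotation as R
import sys
# usage: g.py x y z heading_of_tool_x(deg): delta in tool axes (after turning), rz first
o=ctrl.get_obs(); M=R.from_rotvec(o["orientation"]).as_matrix()
x,y,z,h=map(float,sys.argv[1:5])
hd=np.degrees(np.arctan2(M[1,0],M[0,0])); rz=-((h-hd+180)%360-180)
a=np.radians(h); T=np.array([[np.cos(a),np.sin(a),0],[np.sin(a),-np.cos(a),0],[0,0,-1]])
print("t",o["t"],"pos",o["ee_pos"].round(1),"heading",hd.round(2),"tilt z",M[:,2].round(4),"F",o["ft_force"].round(1),"w",round(o["width"],1),"q",np.round(o["qpos"],2))
d=np.array([x,y,z])-o["ee_pos"]; print("rz",round(rz,2),"t(after turn) mm",(T.T@d).round(1), "t(before) mm",(M.T@d).round(1))
E
python3 g.py 487 -186.5 363 166.7
python3 -m handwheel '[{"rz":-5.8},{"rz":-5.8},{"tx":0.0}]'; python3 g.py 487 -186.5 363 166.7
```

```text
t 0.9 pos [263.2 566.8 404.7] heading 155.09 tilt z [ 0.  0. -1.] F [-0.5 -0.2  0.4] w 87.9 q [ 1.12  0.42  1.63 -0.    1.09 -0.02]
rz -11.61 t(after turn) mm [-391.1 -681.7   41.7] t(before) mm [-520.3 -589.    41.7]
t 0.9 pos [263.2 566.8 404.7] heading 155.09 tilt z [ 0.  0. -1.] F [-0.5 -0.2  0.4] w 87.9 q [ 1.12  0.42  1.63 -0.    1.09 -0.02]
rz -11.61 t(after turn) mm [-391.1 -681.7   41.7] t(before) mm [-520.3 -589.    41.7]$[0]: bad value
```

```bash
python3 -m handwheel '[{"gripper":0,"tx":0,"ty":0,"tz":0,"rx":0,"ry":0,"rz":-5.8},{"gripper":0,"tx":0,"ty":0,"tz":0,"rx":0,"ry":0,"rz":-5.8}]'; python3 g.py 487 -186.5 363 166.7
```

```text
t: 1.15
ee_pos: [263.2, 566.8, 404.7]
orientation: [0.359, 3.121, 0.0]
ft_force: [0.3, 0.0, -0.4]
width: 87.8
t 1.15 pos [263.2 566.8 404.7] heading 166.88 tilt z [ 0.  0. -1.] F [ 0.3  0.  -0.4] w 87.8 q [ 1.12  0.42  1.63 -0.    1.09 -0.22]
rz 0.18 t(after turn) mm [-391.1 -681.7   41.7] t(before) mm [-389.  -682.9   41.7]
```

```bash
python3 -m handwheel '[{"gripper":0,"tx":-0.0244,"ty":-0.0426,"tz":0,"rx":0,"ry":0,"rz":0},{"gripper":0,"tx":-0.0244,"ty":-0.0426,"tz":0,"rx":0,"ry":0,"rz":0},{"gripper":0,"tx":-0.0244,"ty":-0.0426,"tz":0,"rx":0,"ry":0,"rz":0},{"gripper":0,"tx":-0.0244,"ty":-0.0426,"tz":0,"rx":0,"ry":0,"rz":0},{"gripper":0,"tx":-0.0244,"ty":-0.0426,"tz":0,"rx":0,"ry":0,"rz":0},{"gripper":0,"tx":-0.0244,"ty":-0.0426,"tz":0,"rx":0,"ry":0,"rz":0},{"gripper":0,"tx":-0.0244,"ty":-0.0426,"tz":0,"rx":0,"ry":0,"rz":0},{"gripper":0,"tx":-0.0244,"ty":-0.0426,"tz":0,"rx":0,"ry":0,"rz":0}]'; python3 g.py 487 -186.5 363 166.7
```

```text
t: 2.15
ee_pos: [375.0, 188.8, 405.0]
orientation: [0.364, 3.12, 0.001]
ft_force: [0.1, 0.6, -0.2]
width: 87.9
t 2.15 pos [375.  188.8 405. ] heading 166.71 tilt z [ 8.e-04  3.e-04 -1.e+00] F [ 0.1  0.6 -0.2] w 87.9 q [ 0.44  0.11  2.06 -0.    0.97 -0.9 ]
rz 0.01 t(after turn) mm [-195.4 -339.5   42. ] t(before) mm [-195.3 -339.5   41.9]
```

```bash
python3 -m handwheel '[{"gripper":0,"tx":-0.0244,"ty":-0.0424,"tz":0.005,"rx":0,"ry":0,"rz":0},{"gripper":0,"tx":-0.0244,"ty":-0.0424,"tz":0.005,"rx":0,"ry":0,"rz":0},{"gripper":0,"tx":-0.0244,"ty":-0.0424,"tz":0.005,"rx":0,"ry":0,"rz":0},{"gripper":0,"tx":-0.0244,"ty":-0.0424,"tz":0.005,"rx":0,"ry":0,"rz":0},{"gripper":0,"tx":-0.0244,"ty":-0.0424,"tz":0.005,"rx":0,"ry":0,"rz":0},{"gripper":0,"tx":-0.0244,"ty":-0.0424,"tz":0.005,"rx":0,"ry":0,"rz":0},{"gripper":0,"tx":-0.0244,"ty":-0.0424,"tz":0.005,"rx":0,"ry":0,"rz":0},{"gripper":0,"tx":-0.0244,"ty":-0.0424,"tz":0.005,"rx":0,"ry":0,"rz":0}]'; python3 g.py 487 -186.5 283 166.7
python3 - <<'E'
from h import *
for n in("side","top"):
    p=viewer.get_image(n); save(p,n+"1.png")
E
```

```text
t: 3.15
ee_pos: [486.9, -186.5, 364.7]
orientation: [0.365, 3.12, -0.0]
ft_force: [0.3, 0.6, 0.8]
width: 87.8
t 3.15 pos [ 486.9 -186.5  364.7] heading 166.67 tilt z [ 5.e-04 -1.e-04 -1.e+00] F [0.3 0.6 0.8] w 87.8 q [-0.39  0.33  1.89  0.    0.93 -1.73]
rz -0.03 t(after turn) mm [-0.1  0.  81.7] t(before) mm [-0.1  0.  81.7]
```

View pics/side1.png

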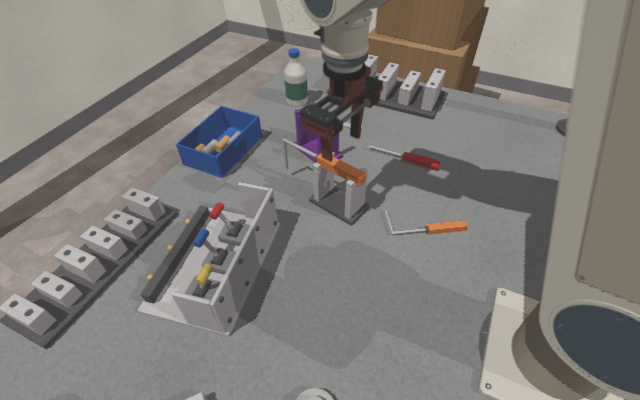

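The fingers straddle the handle near pixel (340,165), on line with the rod. I descend and close.

```bash
python3 -m handwheel '[{"gripper":0,"tx":0,"ty":0,"tz":0.025,"rx":0,"ry":0,"rz":0},{"gripper":0,"tx":0,"ty":0,"tz":0.025,"rx":0,"ry":0,"rz":0},{"gripper":0,"tx":0,"ty":0,"tz":0.02,"rx":0,"ry":0,"rz":0},{"gripper":0,"tx":0,"ty":0,"tz":0.012,"rx":0,"ry":0,"rz":0},{"gripper":1,"tx":0,"ty":0,"tz":0,"rx":0,"ry":0,"rz":0},{"gripper":1,"tx":0,"ty":0,"tz":0,"rx":0,"ry":0,"rz":0},{"gripper":1,"tx":0,"ty":0,"tz":0,"rx":0,"ry":0,"rz":0},{"gripper":1,"tx":0,"ty":0,"tz":0,"rx":0,"ry":0,"rz":0}]'; python3 -m handwheel '[{"gripper":1,"tx":0,"ty":0,"tz":0,"rx":0,"ry":0,"rz":0},{"gripper":1,"tx":0,"ty":0,"tz":0,"rx":0,"ry":0,"rz":0},{"gripper":1,"tx":0,"ty":0,"tz":0,"rx":0,"ry":0,"rz":0}]';python3 g.py 487 -186.5 283 166.7
```

```text
t: 4.25
ee_pos: [486.7, -184.8, 283.2]
orientation: [0.364, 3.12, -0.0]
ft_force: [-0.7, 0.7, 0.4]
width: 51.4
t: 4.62
ee_pos: [486.6, -184.9, 282.7]
orientation: [0.364, 3.12, -0.0]
ft_force: [0.0, -0.4, 1.2]
width: 24.0
t 4.625 pos [ 486.6 -184.9  282.7] heading 166.69 tilt z [ 0.e+00 -2.e-04 -1.e+00] F [ 0.  -0.4  1.2] w 24.0 q [-0.39  0.45  1.94 -0.    0.75 -1.72]
rz -0.01 t(after turn) mm [-0.8 -1.5 -0.3] t(before) mm [-0.8 -1.5 -0.3]
```

```bash
python3 -m handwheel '[{"gripper":1,"tx":0,"ty":0,"tz":-0.01,"rx":0,"ry":0,"rz":0},{"gripper":1,"tx":0,"ty":0,"tz":-0.02,"rx":0,"ry":0,"rz":0},{"gripper":1,"tx":0,"ty":0,"tz":-0.03,"rx":0,"ry":0,"rz":0},{"gripper":1,"tx":0,"ty":0,"tz":-0.03,"rx":0,"ry":0,"rz":0},{"gripper":1,"tx":0,"ty":0,"tz":-0.025,"rx":0,"ry":0,"rz":0},{"gripper":1,"tx":0,"ty":0,"tz":-0.015,"rx":0,"ry":0,"rz":0},{"gripper":1,"tx":0,"ty":0,"tz":0,"rx":0,"ry":0,"rz":0}]'; python3 - <<'E'
from h import *
for n in("side","top"):
    p=viewer.get_image(n); save(p,n+"2.png");np.savez("pics/"+n+"2.npz",**p)
    for t in("hook_tip","hook_grip"):
      for r in recognise(p,t): print(n,t,r)
E
```

```text
t: 5.5
ee_pos: [486.7, -184.8, 413.6]
orientation: [0.364, 3.119, -0.001]
ft_force: [0.1, 0.2, -2.3]
width: 23.8
side hook_tip {'xy': [0.5441, 0.3038], 'p': 0.82}
side hook_tip {'xy': [0.6894, 0.5642], 'p': 0.57}
side hook_grip {'xy': [0.5391, 0.3027], 'p': 0.9}
side hook_grip {'xy': [0.6875, 0.5725], 'p': 0.88}
top hook_grip {'xy': [0.3889, 0.3292], 'p': 0.2}
```

View pics/side2.png

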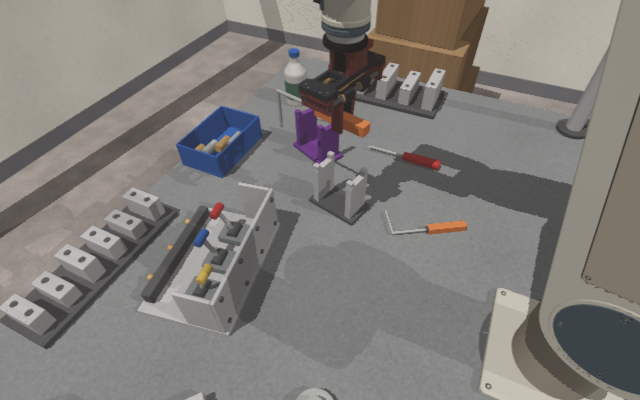

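View pics/top2.png

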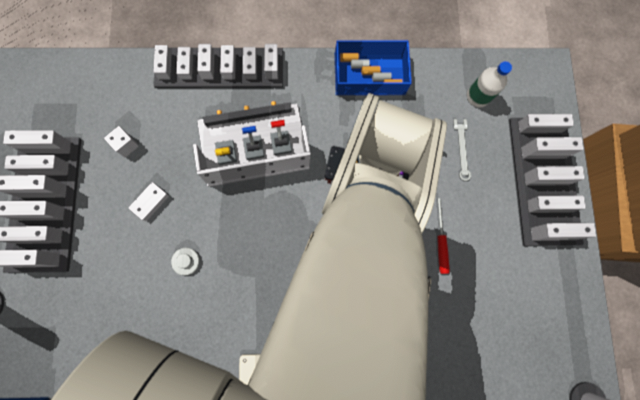

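```bash
python3 - <<'E'
from h import *
p=dict(np.load("pics/side2.npz"))
a=np.radians(-13.3); d=np.array([np.cos(a),np.sin(a),0]); c=np.array([486.7,-184.8,413.6-163])
for nm,X in(("grip",c),("bend",c+170*d),("tip",c+170*d-[0,0,90]),("rear",c-60*d)): print(nm,proj(p,X).round(1))
X=cloud(p); m=(abs(X[...,0]-487)<90)&(abs(X[...,1]+186)<70)&(X[...,2]>116)&(X[...,2]<128); print(m.sum(),cv2.minAreaRect(X[m][:,:2].astype(np.float32)))
m=(abs(X[...,0]-487)<90)&(abs(X[...,1]+186)<70)&(X[...,2]>104)&(X[...,2]<112); P=X[m];print("floor",len(P),P.mean(0) if len(P) else "")
i=p["image"][60:160,240:400,::-1]; cv2.imwrite("pics/side2z.png",cv2.resize(i,None,fx=5,fy=5,interpolation=cv2.INTER_CUBIC))
E
```

```text
grip [341.4 119.7]
bend [277.6  91.3]
tip [281.2 126.3]
rear [367. 131.]
151 ((490.19390869140625, -191.84181213378906), (66.44451141357422, 106.75464630126953), 76.75006103515625)
floor 212 [ 486.75483684 -189.35350788  108.18946826]
```

View pics/side2z.png

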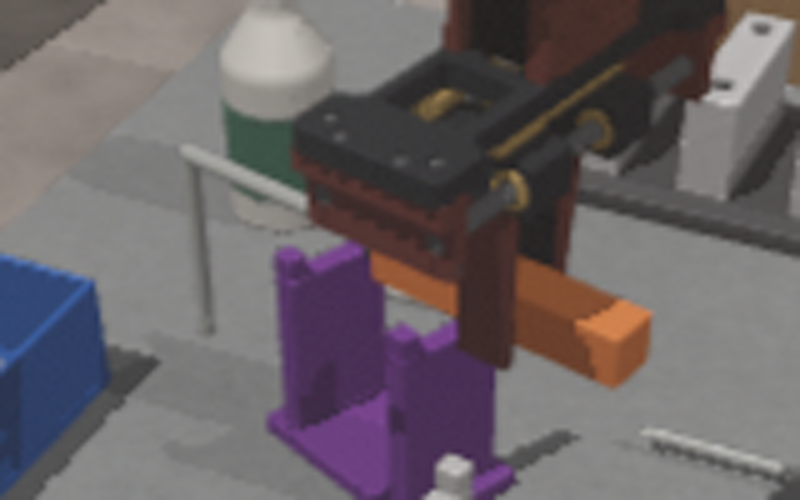

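```bash
python3 - <<'E'
from h import *
a=np.radians(-13.3); d=np.array([np.cos(a),np.sin(a)]); n=np.array([-d[1],d[0]])
for f in("top0","side0","side2"):
    p=dict(np.load(f"pics/{f}.npz")); X=cloud(p); hsv=cv2.cvtColor(np.ascontiguousarray(p["image"]),cv2.COLOR_RGB2HSV)
    m=(abs(X[...,0]-490)<75)&(abs(X[...,1]+189)<50)&(X[...,2]>117)&(X[...,2]<126)&(hsv[...,1]<90); P=X[m][:,:2]-[487,-186.5]; print(f,len(P),"along",np.percentile(P@d,[0,3,97,100]).round(1),"across",np.percentile(P@n,[0,3,97,100]).round(1))
    m=(abs(X[...,0]-490)<95)&(abs(X[...,1]+189)<70)&(X[...,2]>8)&(X[...,2]<16); P=X[m][:,:2]-[487,-186.5]; print(f," foot",len(P),"along",np.percentile(P@d,[0,3,97,100]).round(1),"across",np.percentile(P@n,[0,3,97,100]).round(1))
E
python3 -c "
import math
a=math.radians(9.75)
c,s=math.cos(a),math.sin(a)
print('above hook-in, tipx=58',641.3+(58-170)*c,79.5+(58-170)*s)
print('end tipx=-17',641.3+(-17-170)*c,79.5+(-17-170)*s)"
python3 g.py 530.9 60.5 413 189.75
```

```text
top0 136 along [-49.9 -49.   78.1  80.2] across [-34.  -33.   29.4  30.5]
top0  foot 543 along [-62.5 -60.9  49.5  66. ] across [-39.6 -37.6  34.8  46.8]
side0 140 along [-49.2 -48.6  76.4  79.3] across [-37.4 -35.6  28.1  28.9]
side0  foot 796 along [-61.  -59.6  56.5  68.7] across [-42.2 -36.7  33.   35.5]
side2 134 along [-49.  -48.5  56.3  57.7] across [-37.7 -35.2  27.8  28.8]
side2  foot 792 along [-61.5 -59.7  56.3  68.5] across [-41.5 -37.5  32.8  34.5]
above hook-in, tipx=58 530.9177213854953 60.53285556890925
end tipx=-17 457.00101695613944 47.8316427802324
t 5.8 pos [ 486.4 -184.7  411.7] heading 166.69 tilt z [-1.7e-03  7.0e-04 -1.0e+00] F [-0.6  0.9 -2.3] w 24.0 q [-0.39  0.26  1.85  0.    1.03 -1.72]
rz -23.06 t(after turn) mm [-85.4 234.1  -1.3] t(before) mm [ 13.1 248.9  -1.2]
```

```bash
python3 -m handwheel '[{"gripper":1,"tx":0,"ty":0,"tz":0,"rx":0,"ry":0,"rz":-6},{"gripper":1,"tx":0,"ty":0,"tz":0,"rx":0,"ry":0,"rz":-6},{"gripper":1,"tx":0,"ty":0,"tz":0,"rx":0,"ry":0,"rz":-6},{"gripper":1,"tx":0,"ty":0,"tz":0,"rx":0,"ry":0,"rz":-5},{"gripper":1,"tx":-0.01,"ty":0.03,"tz":0,"rx":0,"ry":0,"rz":0},{"gripper":1,"tx":-0.015,"ty":0.04,"tz":0,"rx":0,"ry":0,"rz":0},{"gripper":1,"tx":-0.015,"ty":0.04,"tz":0,"rx":0,"ry":0,"rz":0},{"gripper":1,"tx":-0.015,"ty":0.04,"tz":0,"rx":0,"ry":0,"rz":0}]';python3 g.py 530.9 60.5 413 189.75
```

```text
t: 6.8
ee_pos: [515.6, -26.4, 412.1]
orientation: [0.265, -3.129, -0.0]
ft_force: [1.4, -0.2, -2.2]
width: 23.9
t 6.8 pos [515.6 -26.4 412.1] heading -170.33 tilt z [-9.e-04  1.e-04 -1.e+00] F [ 1.4 -0.2 -2.2] w 23.9 q [-0.07  0.25  1.86 -0.    1.03 -1.81]
rz -0.08 t(after turn) mm [-29.8  83.1  -0.9] t(before) mm [-29.7  83.1  -0.9]
```

```bash
python3 -m handwheel '[{"gripper":1,"tx":-0.015,"ty":0.04,"tz":0,"rx":0,"ry":0,"rz":0},{"gripper":1,"tx":-0.010,"ty":0.03,"tz":0,"rx":0,"ry":0,"rz":0},{"gripper":1,"tx":-0.005,"ty":0.013,"tz":0,"rx":0,"ry":0,"rz":0},{"gripper":1,"tx":0,"ty":0,"tz":0,"rx":0,"ry":0,"rz":0}]';python3 g.py 530.9 60.5 328 189.75
python3 - <<'E'
from h import *
from scipy.spatial.transform import Rotation as R
for n in("side","top"):
    p=viewer.get_image(n); save(p,n+"3.png");np.savez("pics/"+n+"3.npz",**p)
    o=ctrl.get_obs(); M=R.from_rotvec(o["orientation"]).as_matrix()
    for nm,l in(("bend",[-170,0,163]),("tip",[-170,0,253]),("rear",[60,0,163])): print(n,nm,(o["ee_pos"]+M@l).round(1),proj(p,o["ee_pos"]+M@l).round(1))
p=dict(np.load("pics/side3.npz")); i=p["image"][130:320,130:350,::-1]; cv2.imwrite("pics/side3z.png",cv2.resize(i,None,fx=3.1,fy=3.1,interpolation=cv2.INTER_CUBIC))
E
```

```text
t: 7.3
ee_pos: [531.2, 59.5, 412.3]
orientation: [0.267, -3.129, 0.0]
ft_force: [0.0, 0.6, -2.2]
width: 24.0
t 7.3 pos [531.2  59.5 412.3] heading -170.24 tilt z [-7.e-04 -3.e-04 -1.e+00] F [ 0.   0.6 -2.2] w 24.0 q [ 0.09  0.28  1.82 -0.    1.04 -1.65]
rz 0.01 t(after turn) mm [ 0.1  1.  84.3] t(before) mm [ 0.1  1.1 84.3]
side bend [698.5  87.5 249.2] [161.1 175.2]
side tip [698.4  87.4 159.2] [176.5 211.2]
side rear [471.8  48.6 249.4] [291.5 200.9]
top bend [698.5  86.9 249.3] [239.3  91.1]
top tip [698.4  86.9 159.3] [244.5 107.7]
top rear [471.8  48.3 249.4] [255.9 191.1]
```

View pics/side3z.png

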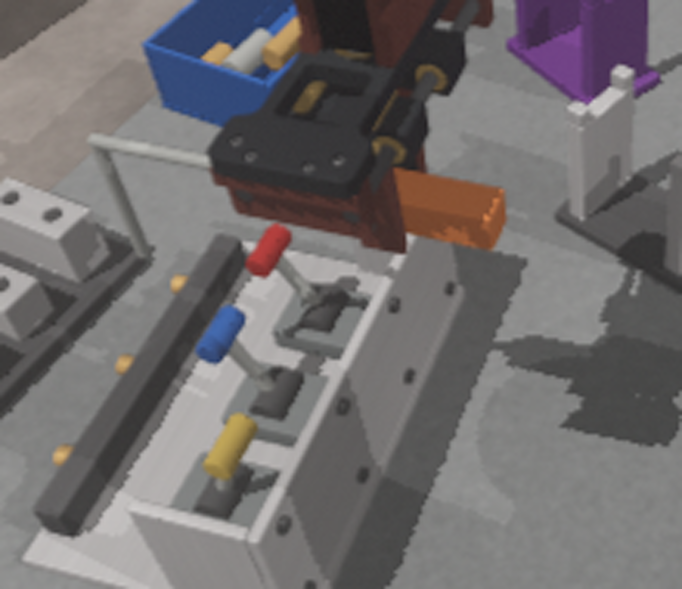

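View pics/top3.png

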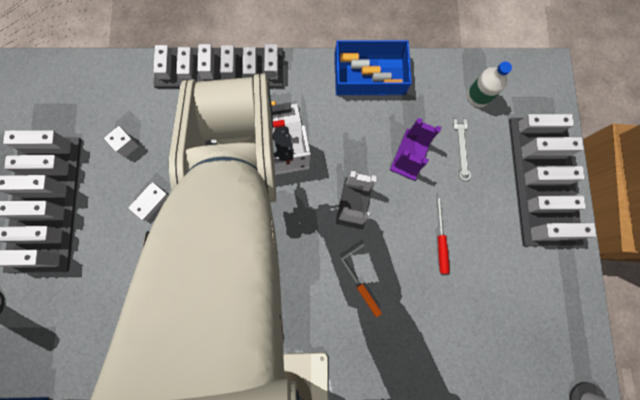

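The bend shows at (161,175) and the tip at (176,211), matching the prediction. The tip is beyond the blue knob and on its line, so I lower it.

```bash
python3 -m handwheel '[{"gripper":1,"tx":0,"ty":0.001,"tz":0.02,"rx":0,"ry":0,"rz":0},{"gripper":1,"tx":0,"ty":0,"tz":0.025,"rx":0,"ry":0,"rz":0},{"gripper":1,"tx":0,"ty":0,"tz":0.025,"rx":0,"ry":0,"rz":0},{"gripper":1,"tx":0,"ty":0,"tz":0.014,"rx":0,"ry":0,"rz":0},{"gripper":1,"tx":0,"ty":0,"tz":0,"rx":0,"ry":0,"rz":0}]';python3 g.py 457 47.8 328 189.75
python3 - <<'E'
from h import *
p=viewer.get_image("side"); i=p["image"][130:320,130:350,::-1]; cv2.imwrite("pics/side4z.png",cv2.resize(i,None,fx=3.1,fy=3.1,interpolation=cv2.INTER_CUBIC))
E
```

```text
t: 8.02
ee_pos: [530.8, 59.5, 328.0]
orientation: [0.264, -3.129, 0.0]
ft_force: [-0.5, 0.7, -2.0]
width: 23.4
t 8.025 pos [530.8  59.5 328. ] heading -170.37 tilt z [-1.9e-03 -2.0e-04 -1.0e+00] F [-0.5  0.7 -2. ] w 23.4 q [ 0.09  0.4   1.89 -0.    0.86 -1.65]
rz -0.12 t(after turn) mm [74.7  1.  -0. ] t(before) mm [74.7  0.8  0.1]
```

View pics/side4z.png

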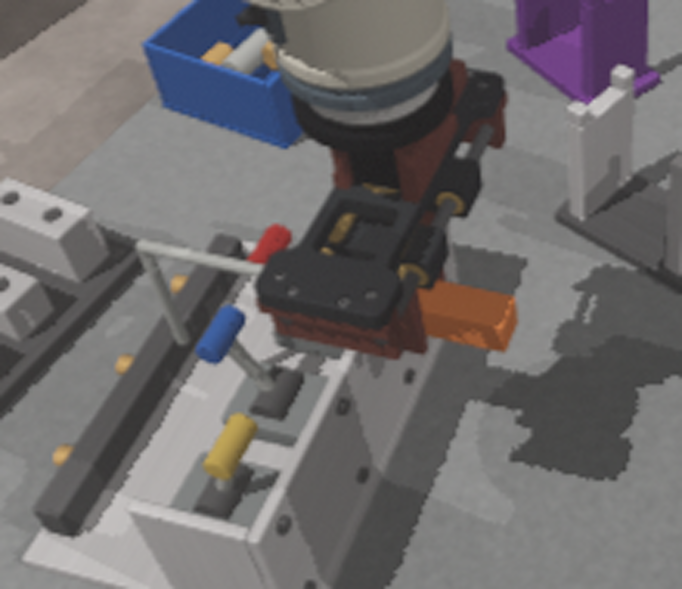

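The tip sits just beyond the blue knob, at zoomed pixel (183,343), and red is untouched. Now I pull.

```bash
python3 -m handwheel '[{"gripper":1,"tx":0.008,"ty":0,"tz":0,"rx":0,"ry":0,"rz":0},{"gripper":1,"tx":0.008,"ty":0,"tz":0,"rx":0,"ry":0,"rz":0},{"gripper":1,"tx":0.008,"ty":0,"tz":0,"rx":0,"ry":0,"rz":0},{"gripper":1,"tx":0.008,"ty":0,"tz":0,"rx":0,"ry":0,"rz":0}]';python3 -m handwheel '[{"gripper":1,"tx":0.008,"ty":0,"tz":0,"rx":0,"ry":0,"rz":0},{"gripper":1,"tx":0.008,"ty":0,"tz":0,"rx":0,"ry":0,"rz":0},{"gripper":1,"tx":0.008,"ty":0,"tz":0,"rx":0,"ry":0,"rz":0}]';python3 -m handwheel '[{"gripper":1,"tx":0.006,"ty":0,"tz":0,"rx":0,"ry":0,"rz":0},{"gripper":1,"tx":0.004,"ty":0,"tz":0,"rx":0,"ry":0,"rz":0},{"gripper":1,"tx":0,"ty":0,"tz":0,"rx":0,"ry":0,"rz":0}]';python3 g.py 457 47.8 328 189.75
python3 - <<'E'
from h import *
p=viewer.get_image("side"); i=p["image"][130:320,130:350,::-1]; cv2.imwrite("pics/side5z.png",cv2.resize(i,None,fx=3.1,fy=3.1,interpolation=cv2.INTER_CUBIC))
E
```

```text
t: 8.57
ee_pos: [499.6, 54.8, 329.5]
orientation: [-0.265, 3.127, -0.0]
ft_force: [1.8, -0.8, -0.6]
width: 23.7
t: 8.95
ee_pos: [475.1, 50.7, 328.6]
orientation: [0.265, -3.13, -0.0]
ft_force: [1.4, 0.3, -1.3]
width: 23.9
t: 9.32
ee_pos: [465.4, 49.0, 328.5]
orientation: [0.265, -3.129, 0.0]
ft_force: [-0.5, 0.2, -1.9]
width: 24.2
t 9.325 pos [465.4  49.  328.5] heading -170.31 tilt z [-1.4e-03 -2.0e-04 -1.0e+00] F [-0.5  0.2 -1.9] w 24.2 q [ 0.08  0.31  2.03 -0.    0.81 -1.66]
rz -0.06 t(after turn) mm [8.5 0.2 0.5] t(before) mm [8.5 0.2 0.5]
```

View pics/side5z.png

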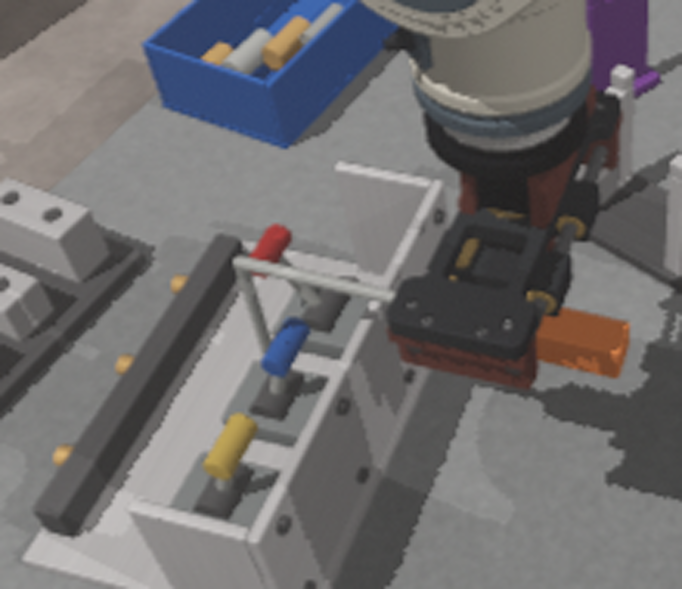

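The blue lever is following, now at (285,347), and the hook is against its far side. I keep pulling in small steps until it meets the stop.

```bash
for i in 1; do python3 -m handwheel '[{"gripper":1,"tx":0.004,"ty":0,"tz":0,"rx":0,"ry":0,"rz":0},{"gripper":1,"tx":0.003,"ty":0,"tz":0,"rx":0,"ry":0,"rz":0}]';python3 -m handwheel '[{"gripper":1,"tx":0.003,"ty":0,"tz":0,"rx":0,"ry":0,"rz":0},{"gripper":1,"tx":0,"ty":0,"tz":0,"rx":0,"ry":0,"rz":0}]'; python3 -m handwheel '[{"gripper":1,"tx":0.002,"ty":0,"tz":0,"rx":0,"ry":0,"rz":0},{"gripper":1,"tx":0,"ty":0,"tz":0,"rx":0,"ry":0,"rz":0}]';done
python3 - <<'E'
from h import *
p=viewer.get_image("side"); save(p,"side6.png"); np.savez("pics/side6.npz",**p); i=p["image"][130:320,130:350,::-1]; cv2.imwrite("pics/side6z.png",cv2.resize(i,None,fx=3.1,fy=3.1,interpolation=cv2.INTER_CUBIC))
E
```

```text
t: 9.62
ee_pos: [459.0, 47.9, 328.7]
orientation: [-0.265, 3.13, 0.0]
ft_force: [2.2, 1.0, -1.7]
width: 23.9
t: 9.88
ee_pos: [455.8, 47.4, 328.8]
orientation: [0.265, -3.13, 0.0]
ft_force: [0.4, -0.1, -1.6]
width: 23.5
t: 10.12
ee_pos: [454.2, 47.1, 328.8]
orientation: [-0.265, 3.13, 0.0]
ft_force: [0.8, 0.7, -0.6]
width: 24.3
```

View pics/side6z.png

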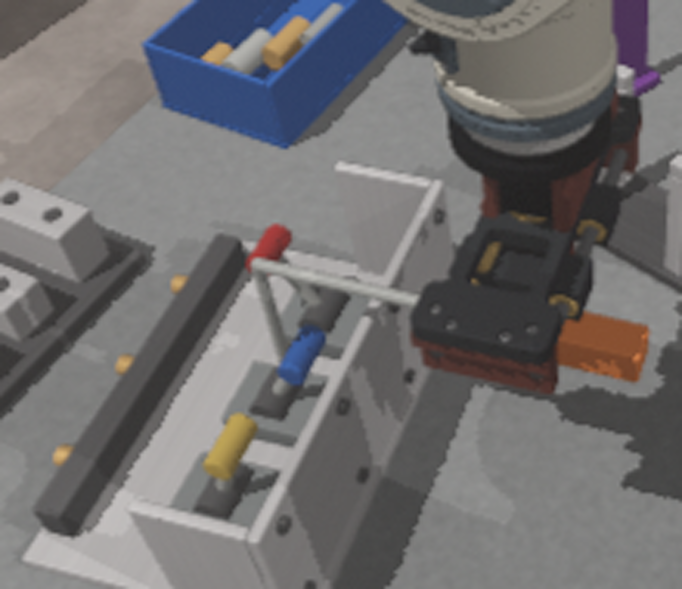

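```bash
python3 -m handwheel '[{"gripper":1,"tx":0.002,"ty":0,"tz":0,"rx":0,"ry":0,"rz":0},{"gripper":1,"tx":0,"ty":0,"tz":0,"rx":0,"ry":0,"rz":0}]';python3 -m handwheel '[{"gripper":1,"tx":0.002,"ty":0,"tz":0,"rx":0,"ry":0,"rz":0},{"gripper":1,"tx":0,"ty":0,"tz":0,"rx":0,"ry":0,"rz":0}]'; 
python3 - <<'E'
from h import *
from scipy.spatial.transform import Rotation as R
p=viewer.get_image("side"); np.savez("pics/side7.npz",**p); i=p["image"][180:280,190:350,::-1]; cv2.imwrite("pics/side7z.png",cv2.resize(i,None,fx=5,fy=5,interpolation=cv2.INTER_CUBIC))
o=ctrl.get_obs(); M=R.from_rotvec(o["orientation"]).as_matrix()
for nm,l in(("bend",[-170,0,163]),("tip",[-170,0,253]),("rear",[60,0,163])): print(nm,(o["ee_pos"]+M@l).round(1),((proj(p,o["ee_pos"]+M@l)-[190,180])*5).round(0))
X=cloud(p); hsv=cv2.cvtColor(np.ascontiguousarray(p["image"]),cv2.COLOR_RGB2HSV); a=np.radians(9.75); ex=np.array([np.cos(a),np.sin(a)])
for nm,lo,hi in(("blue",100,130),("yellow",18,34)):
    m=(hsv[...,0]>lo)&(hsv[...,0]<hi)&(hsv[...,1]>120)&(X[...,2]>70)&(X[...,2]<115)&(abs(X[...,0]-630)<60)&(X[...,1]>40)&(X[...,1]<180); P=X[m]; s=(P[:,:2]-[641.3,79.5])@ex; print(nm,len(P),"stx",np.percentile(s,[2,50,98]).round(1),"z max",np.percentile(P[:,2],98).round(1))
E
```

```text
t: 10.42
ee_pos: [452.9, 46.8, 329.1]
orientation: [-0.265, 3.127, 0.0]
ft_force: [4.3, 0.6, -1.4]
width: 24.0
t: 10.68
ee_pos: [452.0, 46.6, 329.4]
orientation: [-0.265, 3.124, 0.0]
ft_force: [8.9, 1.3, -4.0]
width: 23.7
bend [620.5  75.3 167.5] [121. 185.]
tip [621.1  75.4  77.5] [169. 336.]
rear [393.8  36.6 166. ] [744. 322.]
blue 127 stx [-37.1 -32.1 -23.9] z max 98.1
yellow 176 stx [-28.2 -22.9 -15. ] z max 103.1
```

View pics/side7z.png

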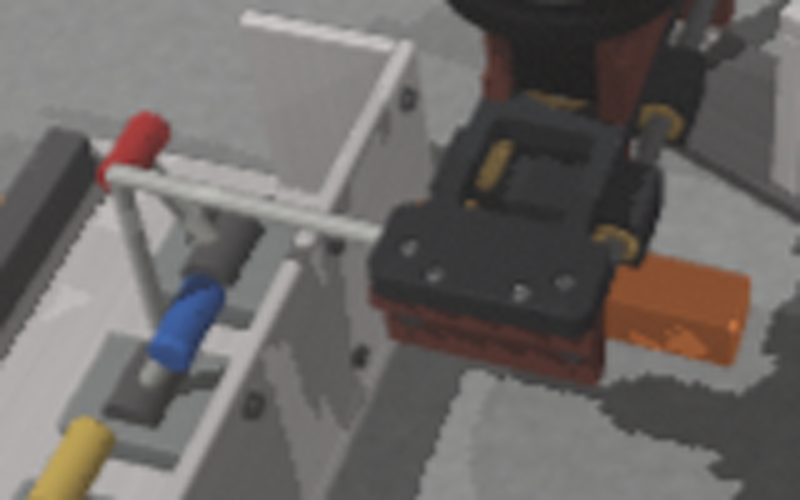

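The wrist force rises sharply to 8.9 N as the lever meets its stop, with the blue knob about 31 mm on the guard side and its top at 98 mm. I back the hook off and lift.

```bash
python3 -m handwheel '[{"gripper":1,"tx":-0.008,"ty":0,"tz":0,"rx":0,"ry":0,"rz":0},{"gripper":1,"tx":-0.012,"ty":0,"tz":0,"rx":0,"ry":0,"rz":0},{"gripper":1,"tx":-0.012,"ty":0,"tz":0,"rx":0,"ry":0,"rz":0},{"gripper":1,"tx":0,"ty":0,"tz":-0.015,"rx":0,"ry":0,"rz":0},{"gripper":1,"tx":0,"ty":0,"tz":-0.025,"rx":0,"ry":0,"rz":0},{"gripper":1,"tx":0,"ty":0,"tz":-0.03,"rx":0,"ry":0,"rz":0},{"gripper":1,"tx":0,"ty":0,"tz":-0.015,"rx":0,"ry":0,"rz":0},{"gripper":1,"tx":0,"ty":0,"tz":0,"rx":0,"ry":0,"rz":0}]'; python3 - <<'E'
from h import *
from scipy.spatial.transform import Rotation as R
p=viewer.get_image("side"); np.savez("pics/side8.npz",**p); i=p["image"][140:280,140:350,::-1]; cv2.imwrite("pics/side8z.png",cv2.resize(i,None,fx=3.8,fy=3.8,interpolation=cv2.INTER_CUBIC))
o=ctrl.get_obs(); M=R.from_rotvec(o["orientation"]).as_matrix(); print(o["ft_force"].round(1))
for nm,l in(("bend",[-170,0,163]),("tip",[-170,0,253]),("rear",[60,0,163])): print(nm,(o["ee_pos"]+M@l).round(1),((proj(p,o["ee_pos"]+M@l)-[140,140])*3.8).round(0))
X=cloud(p); hsv=cv2.cvtColor(np.ascontiguousarray(p["image"]),cv2.COLOR_RGB2HSV); a=np.radians(9.75); ex=np.array([np.cos(a),np.sin(a)])
for nm,lo,hi in(("blue",100,130),("yellow",18,34),("red",-1,8)):
    m=(hsv[...,0]>lo)&(hsv[...,0]<hi)&(hsv[...,1]>120)&(X[...,2]>70)&(X[...,2]<115)&(abs(X[...,0]-640)<70)&(X[...,1]>-20)&(X[...,1]<180); P=X[m]; s=(P[:,:2]-[641.3,79.5])@ex; print(nm,len(P),"stx",np.percentile(s,[2,50,98]).round(1),"z max",np.percentile(P[:,2],98).round(1))
E
python3 g.py 485.9 -187.8 413 166.7
```

```text
t: 11.72
ee_pos: [481.7, 51.7, 414.8]
orientation: [-0.265, 3.128, -0.0]
ft_force: [-0.7, -0.6, -1.4]
width: 24.0
[ 0.2  0.3 -2. ]
bend [649.1  80.3 250.8] [180. 153.]
tip [649.1  80.3 160.8] [230. 290.]
rear [422.3  41.6 250.7] [691. 255.]
blue 144 stx [-36.9 -32.  -24.2] z max 99.1
yellow 170 stx [-27.9 -22.9 -14.9] z max 103.1
red 131 stx [22.  26.9 35.9] z max 98.5
t 11.775 pos [481.4  51.7 413.8] heading -170.31 tilt z [ 4.e-04  0.e+00 -1.e+00] F [ 0.2  0.3 -2. ] w 23.8 q [ 0.08  0.2   1.93 -0.    1.01 -1.66]
rz 22.99 t(after turn) mm [ -59.5 -232.1    0.8] t(before) mm [  35.9 -236.9    0.8]
```

View pics/side8z.png

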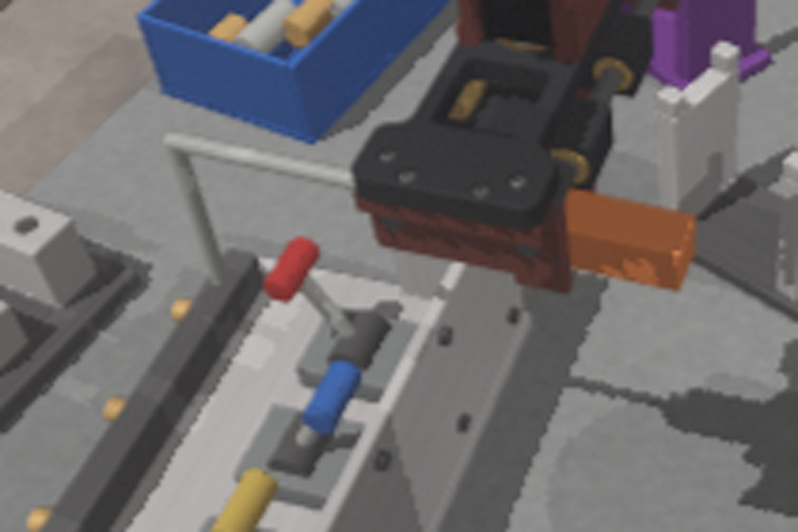

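```bash
cat > pitch.py <<'E'
from h import *
from scipy.spatial.transform import Rotation as R
import sys
p=viewer.get_image("side") if len(sys.argv)<2 else dict(np.load(sys.argv[1])); o=ctrl.get_obs(); M=R.from_rotvec(o["orientation"]).as_matrix()
X=cloud(p); L=(X-o["ee_pos"])@M  # tool coords
L[...,2]-=163; L[...,0]*=-1  # x = forward along rod, z down from grasp point
hsv=cv2.cvtColor(np.ascontiguousarray(p["image"]),cv2.COLOR_RGB2HSV)
def r(n,m):
    P=L[m]; 
    if len(P)>5: print(n,len(P),"x",np.percentile(P[:,0],[1,99]).round(1),"y",P[:,1].mean().round(1),"z",np.percentile(P[:,2],[3,50,97]).round(1),"slope dz/dx",np.polyfit(P[:,0],P[:,2],1)[0].round(4),"dx/dz",np.polyfit(P[:,2],P[:,0],1)[0].round(4),"dy/dx",np.polyfit(P[:,0],P[:,1],1)[0].round(4), "z0",np.polyfit(P[:,0],P[:,2],1)[1].round(1))
box=lambda x0,x1,y,z0,z1:(L[...,0]>x0)&(L[...,0]<x1)&(abs(L[...,1])<y)&(L[...,2]>z0)&(L[...,2]<z1)
r("rod",box(65,160,12,-20,20)); r("down",box(150,190,15,15,100)); r("handle",box(-75,-15,16,-25,20)&(hsv[...,1]>150)&(hsv[...,0]>5)&(hsv[...,0]<20))
E
python3 pitch.py; 
```

```text
rod 208 x [ 88.9 159.1] y 1.0 z [-9.9 -7.3 -2.9] slope dz/dx -0.0272 dx/dz -3.4209 dy/dx -0.0006 z0 -3.8
down 136 x [168.8 176.5] y 1.1 z [16.7 47.7 84.4] slope dz/dx 3.2991 dx/dz 0.0297 dy/dx 0.4511 z0 -518.6
handle 543 x [-57.8 -15.5] y 5.1 z [-13.4 -10.9   7.3] slope dz/dx -0.0548 dx/dz -0.2045 dy/dx 0.0299 z0 -9.2
```

The rod is pitched up about 1.6° in the grip, which I'll level out with a small ry. Now back to the cradle.

```bash
python3 -m handwheel '[{"gripper":1,"tx":0,"ty":0,"tz":0,"rx":0,"ry":0,"rz":6},{"gripper":1,"tx":0,"ty":0,"tz":0,"rx":0,"ry":0,"rz":6},{"gripper":1,"tx":0,"ty":0,"tz":0,"rx":0,"ry":0,"rz":6},{"gripper":1,"tx":0,"ty":0,"tz":0,"rx":0,"ry":0,"rz":5},{"gripper":1,"tx":-0.008,"ty":-0.03,"tz":0,"rx":0,"ry":0,"rz":0},{"gripper":1,"tx":-0.01,"ty":-0.04,"tz":0,"rx":0,"ry":0,"rz":0},{"gripper":1,"tx":-0.01,"ty":-0.04,"tz":0,"rx":0,"ry":0,"rz":0},{"gripper":1,"tx":-0.01,"ty":-0.04,"tz":0,"rx":0,"ry":0,"rz":0}]';python3 g.py 485.9 -187.8 413 166.7
```

```text
t: 12.82
ee_pos: [483.7, -104.1, 412.3]
orientation: [-0.363, -3.118, -0.0]
ft_force: [0.6, -0.3, -1.3]
width: 23.8
t 12.825 pos [ 483.7 -104.1  412.3] heading 166.7 tilt z [-2.5e-03  6.0e-04 -1.0e+00] F [ 0.6 -0.3 -1.3] w 23.8 q [-0.24  0.22  1.9  -0.    1.02 -1.57]
rz 0.0 t(after turn) mm [-21.4 -80.9  -0.7] t(before) mm [-21.4 -80.9  -0.7]
```

```bash
python3 -m handwheel '[{"gripper":1,"tx":-0.01,"ty":-0.035,"tz":0,"rx":0,"ry":0,"rz":0},{"gripper":1,"tx":-0.008,"ty":-0.03,"tz":0,"rx":0,"ry":0,"rz":0},{"gripper":1,"tx":-0.0035,"ty":-0.016,"tz":0,"rx":0,"ry":0,"rz":0},{"gripper":1,"tx":-0.0045,"ty":0,"tz":0,"rx":0,"ry":1.6,"rz":0},{"gripper":1,"tx":0,"ty":0,"tz":0,"rx":0,"ry":0,"rz":0}]';python3 g.py 485.9 -187.8 283 166.7; python3 pitch.py
python3 - <<'E'
from h import *
from scipy.spatial.transform import Rotation as R
o=ctrl.get_obs(); M=R.from_rotvec(o["orientation"]).as_matrix(); print("grasp pt",(o["ee_pos"]+163*M[:,2]).round(1))
p=viewer.get_image("side"); save(p,"side9.png")
X=cloud(p);hsv=cv2.cvtColor(np.ascontiguousarray(p["image"]),cv2.COLOR_RGB2HSV)
a=np.radians(-13.3); d=np.array([np.cos(a),np.sin(a)]); n=np.array([-d[1],d[0]])
m=(hsv[...,0]>5)&(hsv[...,0]<20)&(hsv[...,1]>150)&(X[...,2]>220)&(X[...,2]<280); P=X[m]; z=P[:,2]; T=P[z>np.percentile(z,95)-5]; Q=T[:,:2]-[487,-186.5]; print("handle top",len(T),np.median(T[:,2]),"along",np.percentile(Q@d,[1,99]).round(1),"across",np.percentile(Q@n,[1,99]).round(1))
E
```

```text
t: 13.45
ee_pos: [491.2, -187.1, 413.3]
orientation: [-0.36, -3.092, -0.006]
ft_force: [-0.0, 0.5, -0.7]
width: 23.7
t 13.45 pos [ 491.2 -187.1  413.3] heading 166.72 tilt z [-0.0284  0.0071 -0.9996] F [-0.   0.5 -0.7] w 23.7 q [-0.39  0.27  1.83 -0.    1.06 -1.72]
rz 0.02 t(after turn) mm [  4.9  -1.9 130.3] t(before) mm [  1.1  -2.  130.4]
rod 83 x [ 98.2 159.8] y 1.2 z [-9.7 -6.7 -1.8] slope dz/dx -0.0359 dx/dz -2.3329 dy/dx -0.0175 z0 -1.5
down 97 x [168.8 177.4] y 0.5 z [16.2 48.7 82.7] slope dz/dx 3.4907 dx/dz 0.0322 dy/dx 0.3368 z0 -551.9
handle 298 x [-58.  -15.2] y 4.0 z [-13.2 -10.3   8.9] slope dz/dx -0.2004 dx/dz -0.7865 dy/dx 0.0127 z0 -14.8
grasp pt [ 486.5 -185.8  250.4]
handle top 213 262.9652462069693 along [-57.8  -1.8] across [-9.9 12.2]
```

View pics/side9.png

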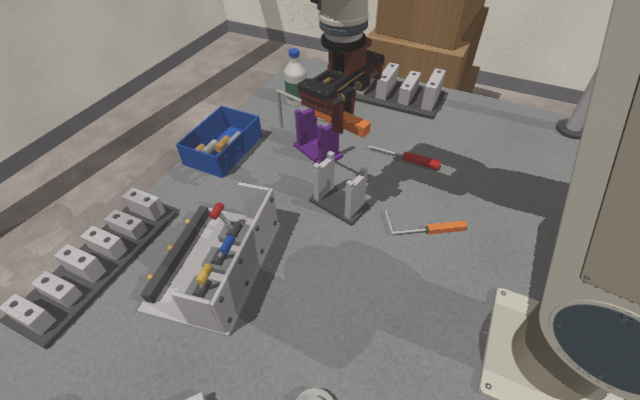

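```bash
python3 -m handwheel '[{"gripper":1,"tx":-0.0008,"ty":-0.0025,"tz":0.025,"rx":0,"ry":0,"rz":0},{"gripper":1,"tx":-0.0008,"ty":0,"tz":0.03,"rx":0,"ry":0,"rz":0},{"gripper":1,"tx":-0.0008,"ty":0,"tz":0.03,"rx":0,"ry":0,"rz":0},{"gripper":1,"tx":-0.0006,"ty":0,"tz":0.02,"rx":0,"ry":0,"rz":0},{"gripper":1,"tx":-0.0003,"ty":0,"tz":0.01,"rx":0,"ry":0,"rz":0},{"gripper":1,"tx":-0.0002,"ty":0,"tz":0.006,"rx":0,"ry":0,"rz":0},{"gripper":1,"tx":0,"ty":0,"tz":0,"rx":0,"ry":0,"rz":0}]'; python3 - <<'E'
from h import *
from scipy.spatial.transform import Rotation as R
o=ctrl.get_obs(); M=R.from_rotvec(o["orientation"]).as_matrix(); print("grasp pt",(o["ee_pos"]+163*M[:,2]).round(1),o["ft_force"])
p=viewer.get_image("side"); save(p,"side10.png"); i=p["image"][110:230,250:410,::-1]; cv2.imwrite("pics/side10z.png",cv2.resize(i,None,fx=5,fy=5,interpolation=cv2.INTER_CUBIC))
E
```

```text
t: 14.42
ee_pos: [490.5, -190.1, 292.8]
orientation: [-0.361, -3.093, -0.005]
ft_force: [-0.6, -0.1, -2.9]
width: 23.7
grasp pt [ 486.1 -189.1  129.9] [-0.55859483 -0.05636063 -2.85059875]
```

View pics/side10z.png

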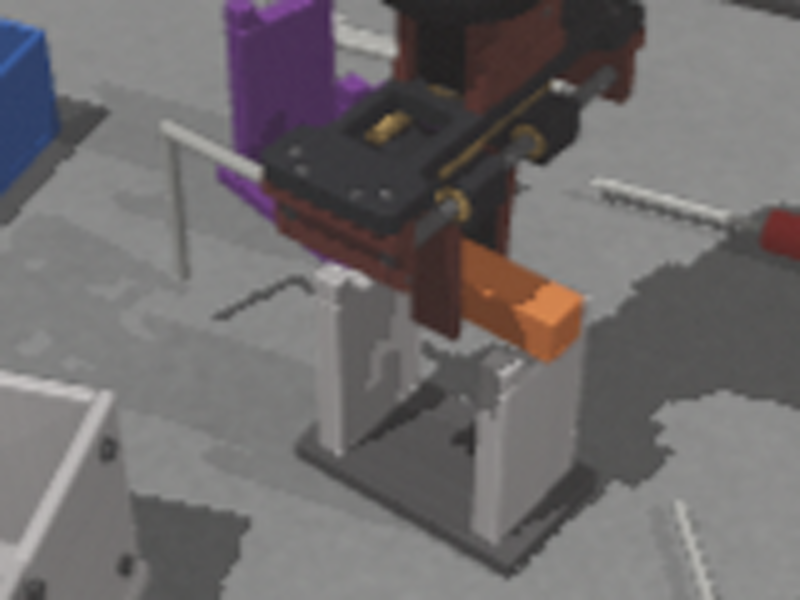

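The handle lies between the cheeks of both posts and is about 10 mm above seating. I lower it gently.

```bash
python3 -m handwheel '[{"gripper":1,"tx":0,"ty":0,"tz":0.004,"rx":0,"ry":0,"rz":0},{"gripper":1,"tx":0,"ty":0,"tz":0.003,"rx":0,"ry":0,"rz":0},{"gripper":1,"tx":0,"ty":0,"tz":0,"rx":0,"ry":0,"rz":0}]'; python3 -m handwheel '[{"gripper":1,"tx":0,"ty":0,"tz":0.0015,"rx":0,"ry":0,"rz":0},{"gripper":1,"tx":0,"ty":0,"tz":0,"rx":0,"ry":0,"rz":0}]';  python3 pitch.py
```

```text
t: 14.85
ee_pos: [490.0, -190.2, 285.5]
orientation: [-0.361, -3.092, -0.005]
ft_force: [-1.4, -0.8, -3.5]
width: 23.9
t: 15.1
ee_pos: [490.1, -190.1, 284.1]
orientation: [-0.361, -3.093, -0.005]
ft_force: [-0.4, 0.5, -1.5]
width: 23.9
rod 56 x [112.9 159. ] y 0.9 z [-9.7 -6.7 -1.7] slope dz/dx -0.0436 dx/dz -1.5864 dy/dx -0.0147 z0 -0.9
down 71 x [168.4 177.6] y 0.8 z [16.8 48.8 83.7] slope dz/dx 3.4868 dx/dz 0.043 dy/dx 0.2157 z0 -550.5
handle 249 x [-58.1 -16.2] y 4.2 z [-13.6 -10.5   8.2] slope dz/dx -0.1738 dx/dz -0.7396 dy/dx 0.0346 z0 -14.1
```

```bash
python3 -m handwheel '[{"gripper":1,"tx":0,"ty":0,"tz":0.0012,"rx":0,"ry":0,"rz":0},{"gripper":1,"tx":0,"ty":0,"tz":0,"rx":0,"ry":0,"rz":0}]';  python3 -m handwheel '[{"gripper":1,"tx":0,"ty":0,"tz":0.001,"rx":0,"ry":0,"rz":0},{"gripper":1,"tx":0,"ty":0,"tz":0,"rx":0,"ry":0,"rz":0}]'
```

```text
t: 15.4
ee_pos: [490.0, -190.1, 282.8]
orientation: [-0.361, -3.093, -0.005]
ft_force: [0.1, 0.2, -2.1]
width: 24.0
t: 15.65
ee_pos: [490.0, -190.1, 282.7]
orientation: [-0.361, -3.093, -0.005]
ft_force: [-2.9, 2.3, 7.3]
width: 24.0
```

Contact: the force rises to +7.3 N, at the same height as when I grasped it. I open the fingers, then rise.

```bash
python3 -m handwheel '[{"gripper":0.6,"tx":0,"ty":0,"tz":0,"rx":0,"ry":0,"rz":0},{"gripper":0.4,"tx":0,"ty":0,"tz":0,"rx":0,"ry":0,"rz":0},{"gripper":0.2,"tx":0,"ty":0,"tz":0,"rx":0,"ry":0,"rz":0},{"gripper":0,"tx":0,"ty":0,"tz":0,"rx":0,"ry":0,"rz":0},{"gripper":0,"tx":0,"ty":0,"tz":0,"rx":0,"ry":0,"rz":0},{"gripper":0,"tx":0,"ty":0,"tz":0,"rx":0,"ry":0,"rz":0},{"gripper":0,"tx":0,"ty":0,"tz":0,"rx":0,"ry":0,"rz":0},{"gripper":0,"tx":0,"ty":0,"tz":0,"rx":0,"ry":0,"rz":0}]'; python3 - <<'E'
from h import *
p=viewer.get_image("side"); i=p["image"][110:230,250:410,::-1]; cv2.imwrite("pics/side11z.png",cv2.resize(i,None,fx=5,fy=5,interpolation=cv2.INTER_CUBIC))
E
```

```text
t: 16.65
ee_pos: [490.0, -190.2, 281.9]
orientation: [-0.361, -3.093, -0.005]
ft_force: [0.5, -0.2, -0.2]
width: 88.2
```

View pics/side11z.png

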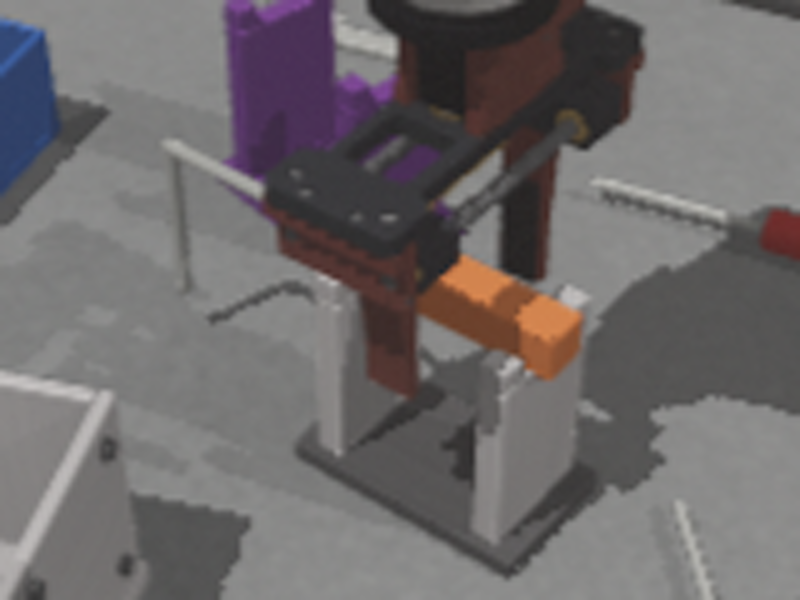

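The handle sits in the notches at (500,310) and both fingers stand clear of it. I rise and move off for a clear view.

```bash
python3 -m handwheel '[{"gripper":0,"tx":0,"ty":0,"tz":-0.015,"rx":0,"ry":0,"rz":0},{"gripper":0,"tx":0,"ty":0,"tz":-0.03,"rx":0,"ry":0,"rz":0},{"gripper":0,"tx":0,"ty":0,"tz":-0.04,"rx":0,"ry":0,"rz":0},{"gripper":0,"tx":0,"ty":0,"tz":-0.04,"rx":0,"ry":0,"rz":0},{"gripper":0,"tx":0,"ty":0,"tz":-0.04,"rx":0,"ry":0,"rz":0},{"gripper":0,"tx":0.01,"ty":0.03,"tz":-0.01,"rx":0,"ry":0,"rz":0},{"gripper":0,"tx":0.01,"ty":0.04,"tz":-0.01,"rx":0,"ry":0,"rz":0},{"gripper":0,"tx":0.01,"ty":0.04,"tz":0,"rx":0,"ry":0,"rz":0}]' >/dev/null;  python3 -m handwheel '[{"gripper":0,"tx":0.02,"ty":0.04,"tz":0,"rx":0,"ry":0,"rz":0},{"gripper":0,"tx":0.02,"ty":0.04,"tz":0,"rx":0,"ry":0,"rz":0},{"gripper":0,"tx":0.02,"ty":0.04,"tz":0,"rx":0,"ry":0,"rz":0},{"gripper":0,"tx":0.02,"ty":0.04,"tz":0,"rx":0,"ry":0,"rz":0},{"gripper":0,"tx":0.02,"ty":0.04,"tz":0,"rx":0,"ry":0,"rz":0},{"gripper":0,"tx":0.01,"ty":0.04,"tz":0,"rx":0,"ry":0,"rz":0},{"gripper":0,"tx":0.01,"ty":0.04,"tz":0,"rx":0,"ry":0,"rz":0},{"gripper":0,"tx":0,"ty":0,"tz":0,"rx":0,"ry":0,"rz":0}]';python3 - <<'E'
from h import *
import m
a=np.radians(9.75); ex=np.array([np.cos(a),np.sin(a)])
for n in("side","top"):
    p=viewer.get_image(n); save(p,n+"12.png")
    try: m.measure(p,n)
    except Exception as e: print(n,e)
    X=cloud(p); hsv=cv2.cvtColor(np.ascontiguousarray(p["image"]),cv2.COLOR_RGB2HSV)
    for nm,lo,hi in(("blue",100,130),("yellow",18,34),("red",-1,8)):
        k=(hsv[...,0]>lo)&(hsv[...,0]<hi)&(hsv[...,1]>120)&(X[...,2]>70)&(X[...,2]<115)&(abs(X[...,0]-640)<70)&(X[...,1]>-20)&(X[...,1]<180); P=X[k]; s=(P[:,:2]-[641.3,79.5])@ex
        if len(P): print(nm,len(P),"stx",np.percentile(s,[2,50,98]).round(1))
i=p["image"]; s=cv2.imread("pics/side12.png")[110:330,140:400]; cv2.imwrite("pics/side12z.png",cv2.resize(s,None,fx=2.7,fy=2.7,interpolation=cv2.INTER_CUBIC))
E
```

```text
t: 18.7
ee_pos: [438.6, 224.6, 472.0]
orientation: [-0.356, -3.094, -0.006]
ft_force: [-0.3, -0.3, -0.1]
width: 87.9
side handle top 422 z 132.1 rect ((486.68310546875, -187.70269775390625), (21.825336456298828, 116.79126739501953), 76.7357406616211)
 rod far 130 x max 655.9 [ 652.1 -227.5  113.6] mean [ 615.2 -218.7  121. ]
  yellow 32 mean [605.9 135.6  97.2] min [602.8 130.5  92.7] max [610.  141.8 101.6] rect ((606.4049682617188, 136.12368774414062), (11.009392738342285, 7.302064895629883), 86.99954986572266)
 guard 309 118.2 ((564.1094360351562, 103.19844055175781), (12.366988182067871, 175.45169067382812), 9.549637794494629)
blue 11 stx [-37.8 -35.8 -30.9]
yellow 32 stx [-28.4 -26.  -21.2]
top handle top 497 z 132.2 rect ((488.2686767578125, -188.0827178955078), (24.328330993652344, 122.66500091552734), 76.53599548339844)
 rod far 117 x max 655.2 [ 651.5 -226.7  120.4] mean [ 608.6 -216.4  123.2]
  blue 7 mean [622.4  68.3  89.7] min [620.2  59.8  66.1] max [629.9  80.7  95.2] rect ((623.2960815429688, 70.86797332763672), (22.77823829650879, 6.54296350479126), 72.20294952392578)
  red 76 mean [683.   10.2  96.6] min [674.8  -6.2  88.5] max [693.1  26.9 102.2] rect ((684.0291748046875, 10.527693748474121), (16.57042121887207, 33.245513916015625), 4.614638805389404)
  yellow 94 mean [608.6 148.   99.5] min [600.6 132.4  91.7] max [620.6 166.8 104.4] rect ((609.3788452148438, 149.54115295410156), (17.855819702148438, 34.013214111328125), 8.541556358337402)
 guard 585 119.3 ((604.795654296875, 74.0703125), (78.30371856689453, 279.9228210449219), 9.565607070922852)
blue 85 stx [-36.3 -30.1 -21.1]
yellow 94 stx [-28.  -21.3 -11.3]
red 76 stx [22.9 28.7 37.4]
```

View pics/side12z.png

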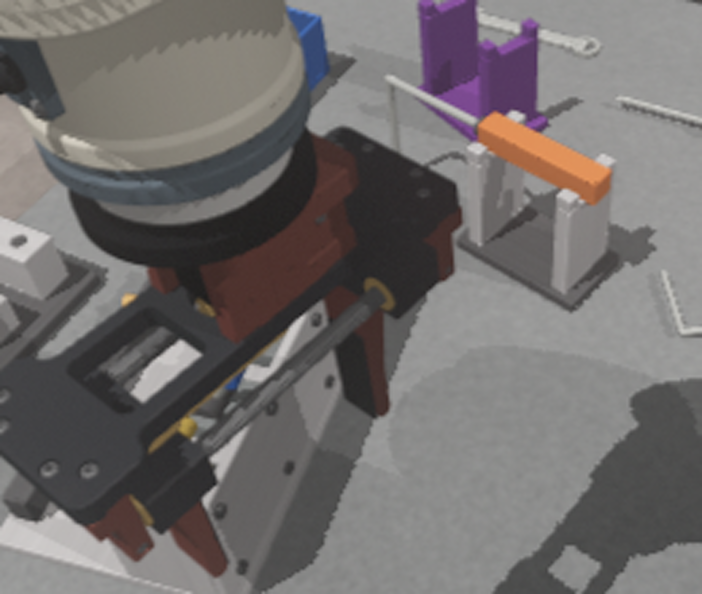

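View pics/top12.png

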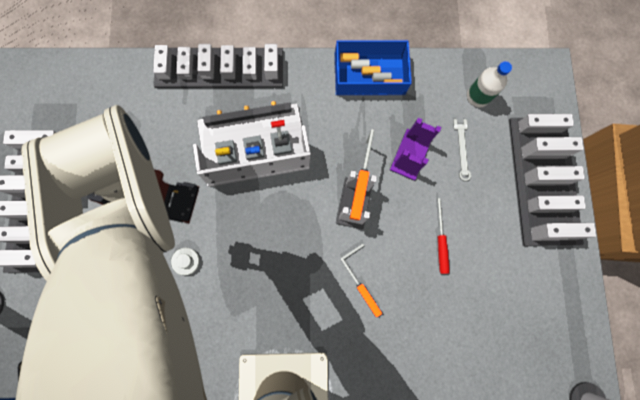

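The rod is back in both notches, level (handle top 132 mm) and within about 2 mm of its old pose. Blue leans to the guard at (253,150), and red and yellow have not moved. The arm is clear, so I hand in.

```bash
python3 -c "
from workcell import ctrl
print(ctrl.close_job())"
```

```text
the job is handed in; nothing more can be done
None
```

The blue valve is pulled fully over to the guard with the rod, and the rod lies back in both notches of its cradle, released. I handed the job in at about 18.8 s, with the arm clear of everything; no verdict was reported.

- **Blue lever:** the wrist force rose to 8.9 N as the lever met its stop. Afterwards the knob measured about 30 mm on the guard side of its pivot, which is fully open.
- **Red and yellow levers:** both measured where they were at the start, within 0.5 mm in the top view.
- **Rod:** it lies level, handle top 132 mm as before, about 1–2 mm from where it first lay and pointing the same way. It had pitched about 1.6° in the grip during the pull, so I levelled it with a small wrist tilt before setting it down.
- **Weaker check:** in the last side picture the gripper hid most of the station, so the final lever readings rest on the top view. A side view taken just after the pull agreed with them.

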